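Find the nodule by feel and tip it into the weighing pan

TASK

One of the two look-alike spouted tins hides a big, heavy ironstone nodule, the other only a light pebble, and the tins themselves differ in weight; you can tell which is which by lifting a tin and tilting it a little to and fro, to feel what rolls inside. Tip the nodule, and only that, over the spout into the pan of the scale, with the lip kept within a hand's breadth (about 100 mm) above the pan's rim, and leave both tins standing upright where they stood (within a few centimetres). Leave everything else on the table alone.

Things in the scene. Friction and masses are not known exactly. Their poses are not given: they have to be found in the camera images.
- tin_a: opaque dark blue-grey roofed sample tin, one of two alike; body 115 x 66 mm, 82 mm high (x -60 to 55 mm), walls 3 mm. Origin: centre of the underside; x towards the spout, z up. The bright-bottomed spout, its only opening, rises at 35 degrees from x = 55 mm, floor level, to the lip at x = 112 mm, z = 44 mm. Grip it across its 66 mm width (y) near x = 0, 55 mm above its underside
- tin_b: the other tin, same shape and axes as tin_a. Each empty tin weighs 0.19 to 0.55 kg (linings differ), so total weight can mislead. In one rolls the nodule (ball-like, 54 mm, 0.36 kg), in the other the pebble (40 mm, 0.085 kg); which varies. The empty tin's centre of mass lies near x = 10 mm, z = 40 mm
- tin_a_lip (a point): middle of the spout lip of tin_a. Tipped to and fro by 5 to 15 degrees, the thing inside rolls from end to end, its centre going from x = -30 to 46 mm (nodule) or -37 to 49 mm (pebble); it leaves over the lip once the spout points down clearly more than 35 degrees (45 to 50 is enough)
- tin_b_lip (a point): middle of the spout lip of tin_b
- scale: grey weighing scale, base 200 x 200 x 30 mm, fixed to the table; origin centre of the base's underside, axes as the pan's
- pan (a joint): how far the scale's pan has sunk, m: 0 empty, 1 mm per 18 g, at most 35 mm (nodule alone 20 mm, pebble alone 5 mm, both 24 mm)
- pan_centre (a point): centre of the pan's inner floor (69 mm above the table when empty)
- pan_rim (a point): centre of the pan's open top at rim height (115 mm above the table when empty); the pan is a square aluminium tray, 210 x 210 mm outside, 50 mm deep, walls 4 mm, sides along x and y of the scale
- slab: grey rock slab with a fossil on its upper face, 120 x 90 x 28 mm, bystander; origin centre of underside
- brush: dusting brush lying flat, about 200 mm, bystander; origin below its middle, handle towards its -x
- hammer: hammer lying flat, 260 mm, bystander; origin below its middle, handle towards its -x
- jar: round jar with blue cap, 64 mm across, 85 mm high, bystander; origin centre of underside
- notebook: blue notebook, 150 x 105 x 14 mm, bystander; origin centre of underside
- core: grey drill core, 48 mm thick, 130 mm long, lying along its x on a wooden slip, bystander; origin centre of underside

How it is judged:
By the outcome, as a careful person would: the job done as asked, in the order asked, and still so for the second after the job is handed in, with the robot touching nothing.
It also fails if it takes over 72 s, if anything falls off the work surface, if the arm or the gripper's body presses on something with over 40 N, if the wrist force passes 120 N, or if a joint passes its speed limit or range.

ROBOT

A 7-joint arm with a two-finger parallel gripper is mounted at the origin on the work surface. World frame = base frame: x ahead of the robot, y to its left, z up, the work surface at z = 0. Lengths are in m, angles in rad, forces in N, time in s.
With the tool pointing down it reaches from about 0.4 to 0.85 m from the base axis. Payload 4.5 kg.
Tool frame: the origin (TCP) lies on the centre line of the jaws, within the pads' length; the fingertips stand 8 mm ahead of it and the grasp point (between the pads) lies 11 mm behind it; z points along the fingers, x is the direction in which the jaws open and shut, and the axes are right-handed (so a half turn about z gives the same grasp; the last joint's range is limited). The gripper opens to 85 mm and grips with 20 to 120 N. Pads are 22 mm wide; open, the fingers measure 114 mm over their backs; the gripper's body (76 mm by 85 mm) begins 54 mm behind the grasp point. The pads swing forward as they close: fully open they stand 13 mm farther back than shut.
Start: joints at [-1.08, 0.689, -0.195, 1.565, 0.157, 0.902, -0.215], TCP at [0.276, 0.561, 0.239] pointing down, gripper open.
Joint ranges: [-3.01, 3.01], [-0.46, 2.08], [-1.47, 1.51], [0.13, 2.56], [-1, 4.14], [0.04, 2.09], [-2.66, 2.66]. Speed limits (rad/s): [2.57, 2.57, 3.14, 3.14, 3.14, 3.14, 3.14].

INTERFACE

Orientations are given as a unit quaternion [w, x, y, z].
In Python, from rig import monitor, cams, job gives the robot as it stands.
- The arm moves only by the shell command python3 -m jog 'ROWS'. ROWS is JSON, a list of rows, each a list of 7 numbers: the shift along the tool's x, y, z in m, then the turn, a rotation vector about the tool's x, y, z in degrees, then the opening, from 0 (shut) to 1 (fully open). In form: [[x, y, z, rx, ry, rz, gripper], ...]. A call has 1 to 12 rows; each row shifts and turns the commanded pose from where the row before left it, along the tool's axes as they then stand; what a row does not reach is not made up. A row lasts 1/8 s, in which the tool goes at most 62.5 mm and 10.7 degrees, less where a joint would pass 70% of its speed; a pose out of reach is approached as far as the arm can. A call is refused whole if a number of a shift passes 0.0625 or a number of a turn 10.7, either way. A call with a gripper value outside its range is refused whole. The fingers move at their own pace and stop on an object; the grip force is fixed at half the most. Time passes only in rows, so rows that do not move let the fingers close. It gives the time, the measured TCP pose, the force and the opening at its end, in the units of the state.
- monitor.get_state(): the state, without advancing time (a new reading comes with each control period).
- cams.capture(name): name is "scene" or "top" or "wrist"; returns the picture (480x640x3 uint8, red, green, blue); there is no depth.
- cams.camera_info(name): a dict with "fov_y" (degrees; the focal length in pixels is half the picture's height over the tangent of half this angle, whatever the lens; pixels are square), "cx", "cy" (the principal point, pixels), "extrinsics" (4x4, takes a point from camera to world coordinates); the wrist camera has in their place "T_tool_cam" (4x4, takes a point from camera to tool coordinates, whose origin is the TCP and whose axes are the tool frame's). Camera axes: x right, y down, z forward; pixel columns grow to the right and rows downward; lengths in m; the calibration is good to about 2 mm. A picture is of the moment at which its call begins: read the wrist's pose just before it. camera_info takes no time and is no camera call.
- job.job_done(): hands the job in, once; it reports no verdict.
The state is a dict: "t": time; "joint_positions": joint angles; "joint_vel": joint speeds; "effort": joint torques, N m; "tcp_pos": TCP position; "orientation": TCP orientation; "force": force on the tool from outside, world axes, zero at the start; "wrist_torque": the same for the moment, N m; "finger_gap": opening from 0.0 (shut) to 1.0 (fully open).
Only numpy, scipy, OpenCV 4.12 (cv2) and the standard library are available. Lean on these libraries where they do the work, as an engineer would, in place of code of your own. Each camera call takes 0.05 s, during which the arm holds its last target.

## Working session

There is one attempt and no reset: what is moved stays moved. The work goes in short steps, Python scripts to look and compute and a shell command to move; the robot and the scene stay as the last step left them, time stands still between calls to the robot, and variables do not carry over. Pictures are saved under pics/ and viewed, and the job is handed in when it is done.

```bash
mkdir -p pics; ls; python3 - <<'E'
from rig import monitor,cams
import cv2
print(monitor.get_state())
for n in ("scene","top","wrist"):
    i=cams.camera_info(n); print(n,i)
    cv2.imwrite(f"pics/{n}0.png",cams.capture(n)[:,:,::-1])
E
```

```text
pics
{'t': 0.0, 'joint_positions': array([-1.08018666,  0.68999822, -0.19450974,  1.5663491 ,  0.15732561,
        0.90250881, -0.21511106]), 'joint_vel': array([ 0.00245868,  0.00179737,  0.00046375,  0.00145453, -0.00017976,
        0.00011926, -0.0005175 ]), 'effort': array([ 2.25356457e-04, -5.39614427e+01, -1.26641415e+00, -1.58551955e+01,
        9.12598305e-03,  9.43609863e-03,  3.88497810e-06]), 'tcp_pos': array([0.2754507 , 0.56031489, 0.23847371]), 'orientation': array([ 5.59533226e-04,  8.48825124e-01,  5.28672900e-01, -7.48514439e-04]), 'force': array([-0.00553164, -1.26375859,  0.11401757]), 'wrist_torque': array([0.02891739, 0.0603882 , 0.01185072]), 'finger_gap': 0.9962290949873615}
scene {'fov_y': 54.42392540951298, 'cx': 320.3895682511679, 'cy': 239.9066342699415, 'extrinsics': array([[ 0.72224745,  0.49389881, -0.48417207,  1.1240028 ],
       [ 0.69163005, -0.51317578,  0.50823074, -0.56239715],
       [ 0.00254918, -0.70193631, -0.71223516,  0.89695611],
       [ 0.        ,  0.        ,  0.        ,  1.        ]])}
top {'fov_y': 49.88716462157426, 'cx': 315.6193269327073, 'cy': 239.35429786496422, 'extrinsics': array([[ 0.00637801, -0.9963008 ,  0.08569731,  0.47426033],
       [-0.9997466 , -0.0082032 , -0.02096287,  0.01203283],
       [ 0.02158832, -0.08554189, -0.99610066,  1.36371833],
       [ 0.        ,  0.        ,  0.        ,  1.        ]])}
wrist {'fov_y': 60.955852430376524, 'cx': 323.25139747722966, 'cy': 242.7530850329025, 'T_tool_cam': array([[ 9.99999939e-01, -1.71201870e-04,  3.04059951e-04,
         1.16549293e-03],
       [ 6.24412586e-05,  9.45099485e-01,  3.26782741e-01,
        -8.36506568e-02],
       [-3.43312719e-04, -3.26782702e-01,  9.45099438e-01,
        -1.34634941e-01],
       [ 0.00000000e+00,  0.00000000e+00,  0.00000000e+00,
         1.00000000e+00]])}
```

View pics/scene0.png

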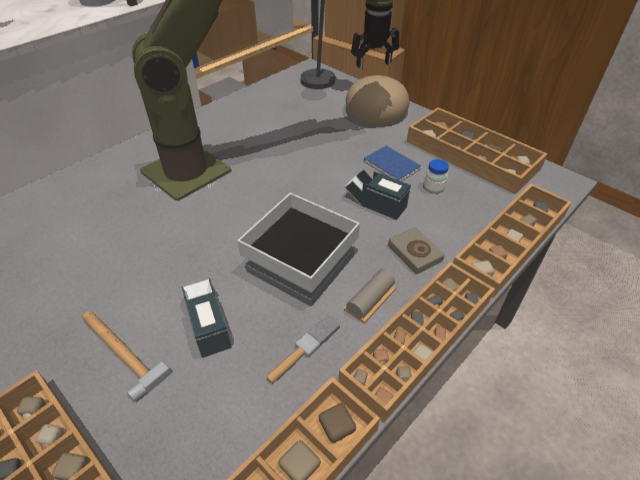

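View pics/top0.png

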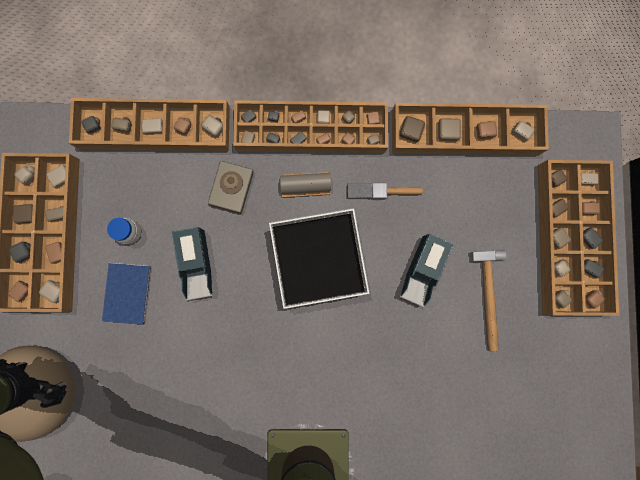

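```bash
python3 - <<'E'
import cv2
im=cv2.imread("pics/top0.png")
a=cv2.resize(im[215:315,160:230],None,fx=5.5,fy=5.5,interpolation=cv2.INTER_CUBIC)
b=cv2.resize(im[220:320,385:465],None,fx=5.0,fy=5.5,interpolation=cv2.INTER_CUBIC)
print(a.shape,b.shape)
cv2.imwrite("pics/tins.png",cv2.hconcat([a,b]))
cv2.imwrite("pics/pan.png",cv2.resize(im[195:320,255:385],None,fx=4.5,fy=4.5,interpolation=cv2.INTER_CUBIC))
E
```

```text
(550, 385, 3) (550, 400, 3)
```

View pics/tins.png

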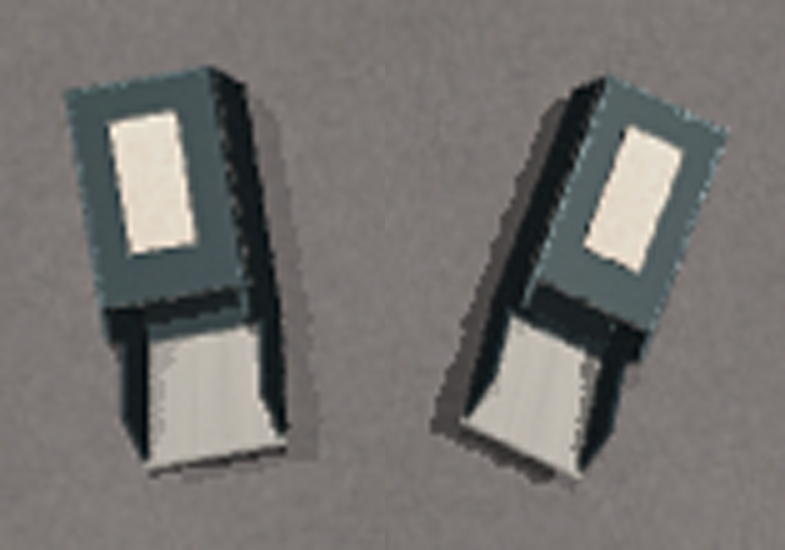

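View pics/pan.png

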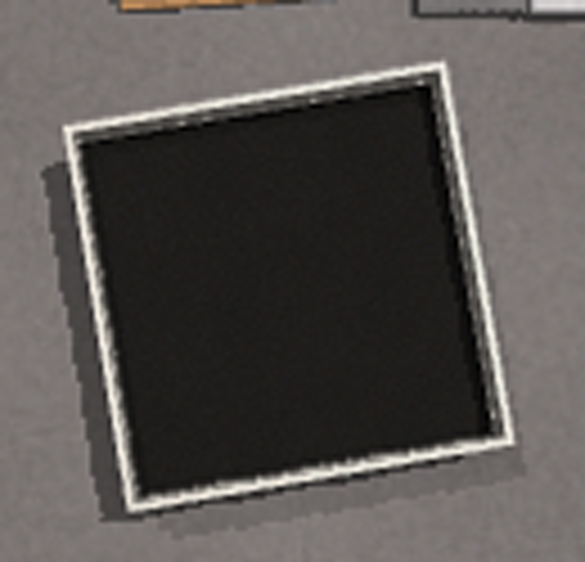

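View pics/wrist0.png

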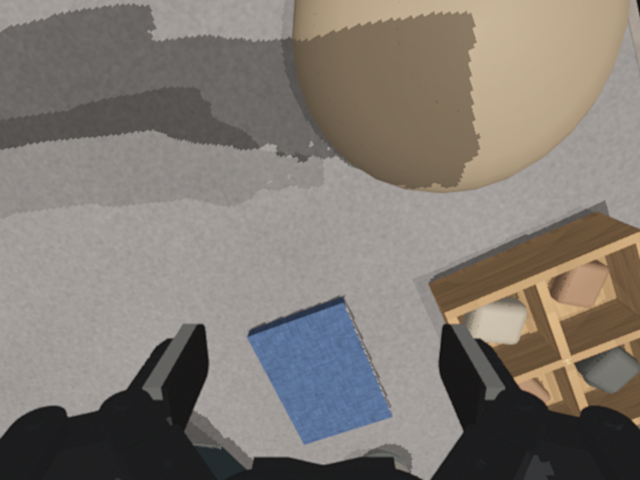

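```bash
cat > h.py <<'E'
import numpy as np
from rig import monitor,cams
from scipy.spatial.transform import Rotation as R
def rot(q): return R.from_quat([q[1],q[2],q[3],q[0]])
def ray(name,uv,z,H=480):
    i=cams.camera_info(name); f=H/2/np.tan(np.radians(i['fov_y'])/2)
    E=i['extrinsics']; d=E[:3,:3]@np.array([(uv[0]-i['cx'])/f,(uv[1]-i['cy'])/f,1.])
    return E[:3,3]+d*(z-E[2,3])/d[2]
E
python3 - <<'E'
from h import *
def T(l,ox,oy,sx,sy,z): return np.array([ray("top",(ox+(u+.5)/sx-.5,oy+(v+.5)/sy-.5),z) for u,v in l])
L=T([(67,92),(210,67),(245,288),(103,310)],160,215,5.5,5.5,.082)
Ll=T([(147,465),(287,438)],160,215,5.5,5.5,.044)
Q=T([(220,75),(342,127),(267,333),(152,285)],385,220,5,5.5,.082)
Ql=T([(77,422),(195,475)],385,220,5,5.5,.044)
P=T([(65,127),(445,63),(514,440),(130,510)],255,195,4.5,4.5,.115)
for n,c,l in(("L",L,Ll),("R",Q,Ql)):
    fm=(c[0]+c[1])/2; nm=(c[2]+c[3])/2; lm=l.mean(0)
    print(n,c.round(3).tolist(),"far",fm,"near",nm,"lip",lm,"len",np.linalg.norm(fm-nm),np.linalg.norm((fm-lm)[:2]),"w",np.linalg.norm(c[0]-c[1]),np.linalg.norm(c[2]-c[3]))
    d=(lm-fm)[:2]; a=np.arctan2(d[1],d[0]); u=np.array([np.cos(a),np.sin(a)])
    o=((fm[:2]+.06*u)+(lm[:2]-.112*u))/2
    d2=(nm-fm)[:2]
    print(" yaw",np.degrees(a),np.degrees(np.arctan2(d2[1],d2[0])),"origin",o, "from far",fm[:2]+.06*u,"from lip",lm[:2]-.112*u)
c=P.mean(0);print("pan",c,P.round(3).tolist(),[np.linalg.norm(P[i]-P[i-1]) for i in range(4)])
e=P[2]-P[1];print(np.degrees(np.arctan2(e[1],e[0])))
E
```

```text
L [[0.602, 0.342, 0.082], [0.614, 0.278, 0.082], [0.514, 0.26, 0.082], [0.504, 0.323, 0.082]] far [0.60756213 0.31031423 0.082     ] near [0.50866776 0.29169725 0.082     ] lip [0.43974683 0.27841168 0.044     ] len 0.10063144923108716 0.1708207987435527 w 0.06503159839520992 0.06398761726098993
 yaw -169.23621642185068 -169.33877145787605 origin [0.54919702 0.29921873] from far [0.5486178  0.29910861] from lip [0.54977625 0.29932884]
R [[0.602, -0.298, 0.082], [0.579, -0.359, 0.082], [0.485, -0.32, 0.082], [0.506, -0.263, 0.082]] far [ 0.59064082 -0.32885159  0.082     ] near [ 0.49578758 -0.29167859  0.082     ] lip [ 0.43160157 -0.26220849  0.044     ] len 0.10187722335566333 0.1724377732489307 w 0.06545616887300494 0.06111991700947041
 yaw 157.26458503185563 158.59977906320884 origin [ 0.53510098 -0.30557842] from far [ 0.53530286 -0.30566301] from lip [ 0.5348991  -0.30549383]
pan [ 0.53729886 -0.02223693  0.115     ] [[0.621, 0.099, 0.115], [0.658, -0.106, 0.115], [0.454, -0.144, 0.115], [0.416, 0.062, 0.115]] [np.float64(0.20855110177987246), np.float64(0.20895526029533498), np.float64(0.2069927022152082), np.float64(0.20884239982749586)]
-169.6772624826557
```

```bash
cat >> h.py <<'E'
def tgt(pos,phi,tilt=0):
    """tool down with tool x at world angle phi deg, then turned about tool x by tilt deg. Prints turn, then shift in the axes after turn, and shift in present axes"""
    s=monitor.get_state(); Rn=rot(s['orientation'])
    Rt=R.from_euler('z',phi,degrees=True)*R.from_euler('x',180,degrees=True)*R.from_euler('x',tilt,degrees=True)
    rv=(Rn.inv()*Rt).as_rotvec(degrees=True); d=np.array(pos)-s['tcp_pos']
    print("t",round(s['t'],2),"tcp",s['tcp_pos'].round(4),"q",s['orientation'].round(3),"x-ang",np.degrees(np.arctan2(*Rn.as_matrix()[1::-1,0])).round(1),"gap",round(float(s['finger_gap']),3),"F",s['force'].round(2),"M",s['wrist_torque'].round(3))
    print(" j",s['joint_positions'].round(2))
    print(" turn",rv.round(2),"shift after turn",Rt.inv().apply(d).round(4),"shift before",Rn.inv().apply(d).round(4))
E
python3 -c "
from h import *
tgt([.549,.299,.2],-79.3);tgt([.549,.299,.2],100.7);tgt([.535,-.3055,.2],-112.2);tgt([.535,-.3055,.2],67.8)"
```

```text
t 0.15 tcp [0.2755 0.5605 0.2386] q [ 0.     0.849  0.529 -0.001] x-ang 63.8 gap 1.0 F [-0.65  0.89 -0.57] M [-0.037 -0.014  0.004]
 j [-1.08  0.69 -0.19  1.57  0.16  0.9  -0.22]
 turn [1.1000e-01 3.0000e-02 1.4313e+02] shift after turn [ 0.3077 -0.2202  0.0386] shift before [-0.114   0.3608  0.0388]
t 0.15 tcp [0.2755 0.5605 0.2386] q [ 0.     0.849  0.529 -0.001] x-ang 63.8 gap 1.0 F [-0.65  0.89 -0.57] M [-0.037 -0.014  0.004]
 j [-1.08  0.69 -0.19  1.57  0.16  0.9  -0.22]
 turn [-2.000e-02  8.000e-02 -3.687e+01] shift after turn [-0.3077  0.2202  0.0386] shift before [-0.114   0.3608  0.0388]
t 0.15 tcp [0.2755 0.5605 0.2386] q [ 0.     0.849  0.529 -0.001] x-ang 63.8 gap 1.0 F [-0.65  0.89 -0.57] M [-0.037 -0.014  0.004]
 j [-1.08  0.69 -0.19  1.57  0.16  0.9  -0.22]
 turn [ 1.3000e-01 -0.0000e+00  1.7603e+02] shift after turn [ 0.7037 -0.5675  0.0386] shift before [-0.6627  0.6148  0.0397]
t 0.15 tcp [0.2755 0.5605 0.2386] q [ 0.     0.849  0.529 -0.001] x-ang 63.8 gap 1.0 F [-0.65  0.89 -0.57] M [-0.037 -0.014  0.004]
 j [-1.08  0.69 -0.19  1.57  0.16  0.9  -0.22]
 turn [ 0.    0.08 -3.97] shift after turn [-0.7037  0.5675  0.0386] shift before [-0.6627  0.6148  0.0397]
```

```bash
python3 -m jog '[[-0.019,0.06,0.0,0,0,0,1],[-0.019,0.06,0.0,0,0,0,1],[-0.019,0.06,0.0,0,0,0,1],[-0.019,0.06,0.0,0,0,0,1],[-0.019,0.06,0.02,0,0,0,1],[-0.019,0.06,0.02,0,0,0,1],[0,0,0,0,0,-9.2,1],[0,0,0,0,0,-9.2,1],[0,0,0,0,0,-9.2,1],[0,0,0,0,0,-9.2,1],[0,0,0,0,0,0,1]]'; python3 - <<'E'
from h import *
import cv2
tgt([.549,.299,.044],100.7)
cv2.imwrite("pics/w1.png",cams.capture("wrist")[:,:,::-1])
E
```

```text
t: 1.52
tcp_pos: [0.5422, 0.3054, 0.2011]
orientation: [-0.0, 0.639, 0.769, -0.0]
force: [-0.9, 0.3, -0.3]
finger_gap: 1.005
t 1.52 tcp [0.5422 0.3054 0.2011] q [-0.     0.639  0.769 -0.   ] x-ang 100.5 gap 1.005 F [-0.94  0.3  -0.34] M [-0.026  0.003  0.008]
 j [-0.36  0.75 -0.41  1.61  0.37  0.86  0.84]
 turn [-0.05 -0.01 -0.19] shift after turn [-0.0075  0.0055  0.1571] shift before [-0.0075  0.0056  0.1571]
```

View pics/w1.png

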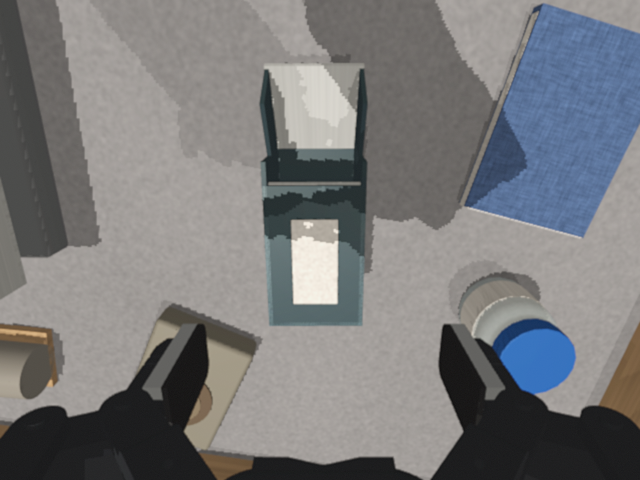

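```bash
python3 -m jog '[[-0.0075,0.0055,0.03,0,0,0,1],[0,0,0.05,0,0,0,1],[0,0,0.04,0,0,0,1],[0,0,0.022,0,0,0,1],[0,0,0.012,0,0,0,1],[0,0,0.003,0,0,0,1],[0,0,0,0,0,0,1]]'; python3 - <<'E'
from h import *
import cv2
tgt([.549,.299,.044],100.7)
cv2.imwrite("pics/w2.png",cams.capture("wrist")[:,:,::-1])
E
```

```text
t: 2.45
tcp_pos: [0.5496, 0.2998, 0.0452]
orientation: [0.0, 0.639, 0.769, 0.001]
force: [-1.2, 0.9, -0.4]
finger_gap: 1.003
t 2.45 tcp [0.5496 0.2998 0.0452] q [0.    0.639 0.769 0.001] x-ang 100.6 gap 1.003 F [-1.21  0.86 -0.44] M [ 0.002 -0.027  0.045]
 j [-0.4   0.97 -0.31  1.68  0.48  0.57  0.76]
 turn [ 0.08 -0.03 -0.11] shift after turn [-0.0006 -0.0008  0.0012] shift before [-0.0006 -0.0008  0.0012]
```

View pics/w2.png

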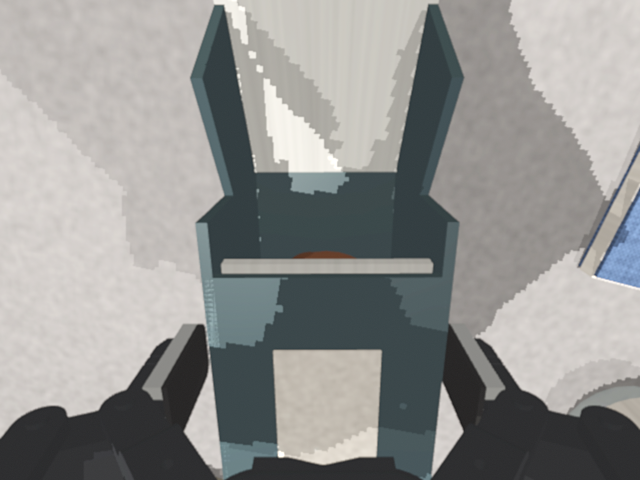

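```bash
python3 -m jog '[[0,0,0.001,0,0,0,0],[0,0,0,0,0,0,0],[0,0,0,0,0,0,0],[0,0,0,0,0,0,0],[0,0,0,0,0,0,0],[0,0,0,0,0,0,0],[0,0,0,0,0,0,0],[0,0,0,0,0,0,0]]'; python3 -c "
from h import *
tgt([.549,.299,.044],100.7)"; python3 -m jog '[[0,0,-0.01,0,0,0,0],[0,0,-0.03,0,0,0,0],[0,0,-0.04,0,0,0,0],[0,0,-0.03,0,0,0,0],[0,0,-0.01,0,0,0,0],[0,0,0,0,0,0,0],[0,0,0,0,0,0,0]]'; python3 -c "
from h import *
tgt([.549,.299,.044],100.7)"
```

```text
t: 3.5
tcp_pos: [0.5498, 0.3002, 0.0445]
orientation: [0.0, 0.639, 0.769, 0.001]
force: [-0.5, -0.2, 5.8]
finger_gap: 0.763
t 3.5 tcp [0.5498 0.3002 0.0445] q [0.    0.639 0.769 0.001] x-ang 100.6 gap 0.763 F [-0.51 -0.17  5.82] M [ 0.133  0.121 -0.088]
 j [-0.41  0.97 -0.31  1.68  0.48  0.57  0.76]
 turn [ 0.11 -0.08 -0.08] shift after turn [-0.001  -0.001   0.0005] shift before [-0.001  -0.001   0.0005]
t: 4.38
tcp_pos: [0.5481, 0.2984, 0.1617]
orientation: [-0.0, 0.639, 0.77, -0.002]
force: [-0.6, 0.1, -5.9]
finger_gap: 0.768
t 4.38 tcp [0.5481 0.2984 0.1617] q [-0.     0.639  0.77  -0.002] x-ang 100.6 gap 0.768 F [-0.59  0.1  -5.93] M [-0.018  0.01  -0.01 ]
 j [-0.36  0.8  -0.39  1.63  0.4   0.79  0.83]
 turn [-0.19  0.09 -0.06] shift after turn [0.0004 0.001  0.1177] shift before [0.0006 0.0014 0.1177]
```

```bash
cat > r.py <<'E'
from h import *
s=monitor.get_state();Rn=rot(s['orientation'])
print("t",round(s['t'],2),s['tcp_pos'].round(3),"tool z world",Rn.as_matrix()[:,2].round(3),"F tool",Rn.inv().apply(s['force']).round(2),"M tool",Rn.inv().apply(s['wrist_torque']).round(3),"F",s['force'].round(2), "j",s['joint_positions'].round(2))
E
Z='[0,0,0,0,0,0,0]'
python3 -m jog '[[0,0,0,-5,0,0,0],[0,0,0,-5,0,0,0],[0,0,0,0,0,0,0],[0,0,0,0,0,0,0],[0,0,0,0,0,0,0],[0,0,0,0,0,0,0],[0,0,0,0,0,0,0],[0,0,0,0,0,0,0]]' >/dev/null; python3 r.py
python3 -m jog '[[0,0,0,0,0,0,0]]'>/dev/null; python3 r.py
python3 -m jog '[[0,0,0,5,0,0,0],[0,0,0,5,0,0,0],[0,0,0,0,0,0,0],[0,0,0,0,0,0,0]]'>/dev/null; python3 r.py
python3 -m jog '[[0,0,0,5,0,0,0],[0,0,0,5,0,0,0],[0,0,0,0,0,0,0],[0,0,0,0,0,0,0],[0,0,0,0,0,0,0],[0,0,0,0,0,0,0],[0,0,0,0,0,0,0],[0,0,0,0,0,0,0]]' >/dev/null; python3 r.py
python3 -m jog '[[0,0,0,0,0,0,0]]'>/dev/null; python3 r.py
python3 -m jog '[[0,0,0,-5,0,0,0],[0,0,0,-5,0,0,0],[0,0,0,0,0,0,0],[0,0,0,0,0,0,0]]'>/dev/null; python3 r.py
python3 -m jog '[[0,0,0,0,0,0,0]]'>/dev/null; python3 r.py
```

```text
t 5.38 [0.549 0.299 0.163] tool z world [ 0.17   0.032 -0.985] F tool [-0.48 -1.21  5.34] M tool [-0.028  0.002 -0.04 ] F [-0.18 -0.52 -5.47] j [-0.45  0.74 -0.27  1.8   0.53  0.52  0.67]
t 5.5 [0.549 0.299 0.163] tool z world [ 0.171  0.032 -0.985] F tool [ 0.21 -1.64  6.02] M tool [ 0.011 -0.018  0.01 ] F [-0.6   0.1  -6.21] j [-0.45  0.74 -0.27  1.8   0.53  0.52  0.67]
t 6.0 [0.549 0.299 0.163] tool z world [ 0.001 -0.    -1.   ] F tool [ 0.16 -0.99  6.43] M tool [-0.201  0.03  -0.02 ] F [-1.   -0.03 -6.43] j [-0.36  0.8  -0.4   1.63  0.4   0.79  0.82]
t 7.0 [0.549 0.299 0.163] tool z world [-0.171 -0.032 -0.985] F tool [-0.1  -0.46  6.16] M tool [-0.13  -0.009  0.012] F [-1.47 -0.38 -5.98] j [-0.32  0.88 -0.46  1.45  0.31  1.05  0.93]
t 7.12 [0.549 0.299 0.163] tool z world [-0.171 -0.032 -0.985] F tool [-0.31  0.26  4.41] M tool [-1.119e+00  5.500e-02  1.000e-03] F [-0.44 -0.4  -4.39] j [-0.32  0.88 -0.46  1.45  0.31  1.05  0.93]
t 7.62 [0.55  0.299 0.164] tool z world [-0.  0. -1.] F tool [-0.74 -2.47  4.58] M tool [-1.329 -0.022  0.006] F [-2.29 -1.18 -4.58] j [-0.35  0.8  -0.4   1.63  0.4   0.8   0.82]
t 7.75 [0.55  0.299 0.163] tool z world [-0.001  0.    -1.   ] F tool [0.31 1.4  6.62] M tool [ 0.212 -0.032 -0.001] F [ 1.32  0.57 -6.62] j [-0.35  0.8  -0.4   1.63  0.4   0.8   0.82]
```

```bash

for k in 1 2 3 4; do python3 -m jog '[[0,0,0,0,0,0,0]]'>/dev/null; python3 r.py; done
python3 - <<'E'
from h import *
import cv2
cv2.imwrite("pics/w3.png",cams.capture("wrist")[:,:,::-1])
E
```

```text
t 7.88 [0.55  0.299 0.163] tool z world [-0.  0. -1.] F tool [-0.26 -0.84  6.76] M tool [-0.775  0.048 -0.038] F [-0.78 -0.41 -6.76] j [-0.35  0.8  -0.4   1.63  0.41  0.79  0.82]
t 8.0 [0.549 0.299 0.163] tool z world [ 0.  0. -1.] F tool [-0.71 -0.4   5.43] M tool [-0.151 -0.055  0.04 ] F [-0.26 -0.77 -5.43] j [-0.35  0.8  -0.4   1.63  0.41  0.79  0.82]
t 8.12 [0.549 0.299 0.163] tool z world [ 0.  0. -1.] F tool [-0.6   0.55  6.56] M tool [-0.139  0.025 -0.053] F [ 0.65 -0.49 -6.56] j [-0.35  0.8  -0.4   1.63  0.41  0.79  0.82]
t 8.25 [0.549 0.299 0.163] tool z world [ 0.  0. -1.] F tool [-0.7   0.33  5.72] M tool [-0.101  0.034  0.006] F [ 0.45 -0.63 -5.72] j [-0.35  0.8  -0.4   1.63  0.41  0.79  0.82]
```

View pics/w3.png

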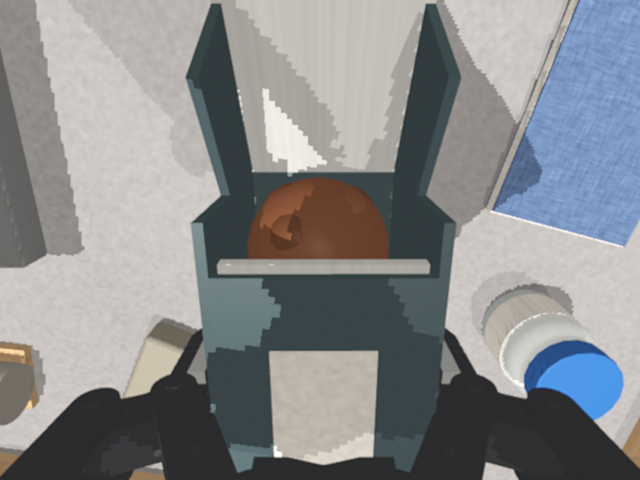

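```bash

for k in 1 2 3; do python3 -m jog '[[0,0,0,0,0,0,0]]'>/dev/null; python3 r.py; done
python3 -m jog '[[0,0,0,3,0,0,0],[0,0,0,3,0,0,0],[0,0,0,2,0,0,0],[0,0,0,0,0,0,0],[0,0,0,0,0,0,0],[0,0,0,0,0,0,0],[0,0,0,0,0,0,0],[0,0,0,0,0,0,0],[0,0,0,0,0,0,0],[0,0,0,0,0,0,0],[0,0,0,0,0,0,0],[0,0,0,0,0,0,0]]' >/dev/null
echo up8; for k in 1 2 3 4 5; do python3 -m jog '[[0,0,0,0,0,0,0]]'>/dev/null; python3 r.py; done
python3 -m jog '[[0,0,0,-4,0,0,0],[0,0,0,-4,0,0,0],[0,0,0,-4,0,0,0],[0,0,0,-4,0,0,0],[0,0,0,0,0,0,0],[0,0,0,0,0,0,0],[0,0,0,0,0,0,0],[0,0,0,0,0,0,0],[0,0,0,0,0,0,0],[0,0,0,0,0,0,0],[0,0,0,0,0,0,0],[0,0,0,0,0,0,0]]' >/dev/null
echo down8; for k in 1 2 3 4 5; do python3 -m jog '[[0,0,0,0,0,0,0]]'>/dev/null; python3 r.py; done
python3 - <<'E'
from h import *
import cv2
cv2.imwrite("pics/w4.png",cams.capture("wrist")[:,:,::-1])
E
```

```text
t 8.43 [0.549 0.299 0.163] tool z world [ 0.  0. -1.] F tool [ 0.69 -0.78  6.19] M tool [-0.146  0.036  0.006] F [-0.9   0.53 -6.19] j [-0.35  0.8  -0.4   1.63  0.41  0.79  0.82]
t 8.55 [0.549 0.299 0.163] tool z world [-0.  0. -1.] F tool [-0.28 -0.25  5.85] M tool [-0.12  -0.005  0.01 ] F [-0.19 -0.32 -5.85] j [-0.35  0.8  -0.4   1.63  0.41  0.79  0.82]
t 8.68 [0.549 0.299 0.163] tool z world [-0.  0. -1.] F tool [0.05 0.02 5.96] M tool [-0.168  0.063  0.012] F [ 0.01  0.06 -5.96] j [-0.35  0.8  -0.4   1.63  0.41  0.79  0.82]
up8
t 10.3 [0.549 0.299 0.163] tool z world [-0.137 -0.026 -0.99 ] F tool [-0.41 -0.9   5.32] M tool [-0.727  0.011 -0.007] F [-1.53 -0.7  -5.14] j [-0.32  0.87 -0.45  1.48  0.33  1.    0.91]
t 10.43 [0.549 0.299 0.163] tool z world [-0.137 -0.026 -0.99 ] F tool [-0.27 -1.28  3.6 ] M tool [-1.175  0.033  0.052] F [-1.69 -0.59 -3.39] j [-0.32  0.87 -0.45  1.48  0.33  1.    0.91]
t 10.55 [0.549 0.299 0.163] tool z world [-0.137 -0.026 -0.99 ] F tool [-0.26  1.39  5.23] M tool [-0.618 -0.024  0.046] F [ 0.68 -0.14 -5.37] j [-0.32  0.87 -0.45  1.48  0.33  1.    0.
[... 618 characters left out ...]
  0.026 -0.99 ] F tool [ 0.31 -0.75  5.76] M tool [0.13  0.006 0.01 ] F [ 0.    0.32 -5.81] j [-0.42  0.75 -0.31  1.77  0.51  0.58  0.7 ]
t 12.68 [0.549 0.299 0.163] tool z world [ 0.137  0.026 -0.99 ] F tool [ 0.49 -0.63  5.94] M tool [0.168 0.015 0.01 ] F [ 0.11  0.52 -5.97] j [-0.42  0.75 -0.31  1.77  0.51  0.58  0.7 ]
t 12.8 [0.549 0.299 0.163] tool z world [ 0.137  0.026 -0.99 ] F tool [-0.14 -0.71  6.29] M tool [ 0.162 -0.018  0.044] F [ 0.19 -0.11 -6.33] j [-0.42  0.75 -0.31  1.77  0.51  0.58  0.7 ]
t 12.93 [0.549 0.299 0.163] tool z world [ 0.137  0.026 -0.99 ] F tool [-0.25 -0.32  5.35] M tool [ 0.115 -0.007  0.036] F [ 0.46 -0.17 -5.34] j [-0.42  0.75 -0.31  1.77  0.51  0.58  0.7 ]
```

View pics/w4.png

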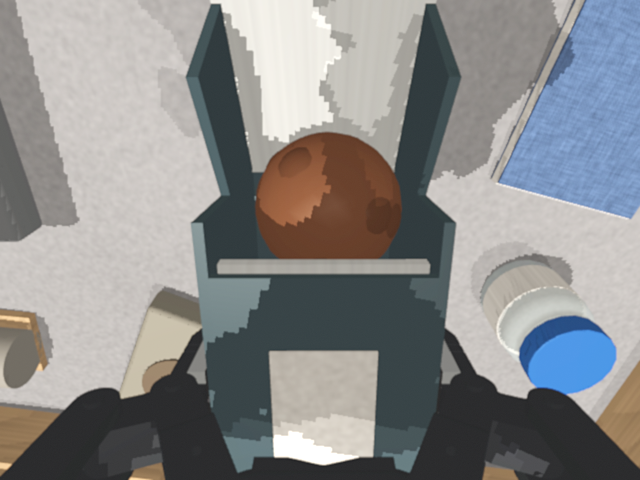

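```bash
cat > fit.py <<'E'
from h import *
import itertools,pickle
from scipy.optimize import least_squares
D=[([-1.08018666,0.68999822,-0.19450974,1.5663491,0.15732561,0.90250881,-0.21511106],[.2755,.5605,.2386],63.8,0),
([-0.36,0.75,-0.41,1.61,0.37,0.86,0.84],[.5422,.3054,.2011],100.5,0),
([-0.41,0.97,-0.31,1.68,0.48,0.57,0.76],[.5498,.3002,.0445],100.6,0),
([-0.36,0.8,-0.39,1.63,0.4,0.79,0.83],[.5481,.2984,.1617],100.6,0),
([-0.45,0.74,-0.27,1.8,0.53,0.52,0.67],[.549,.299,.163],100.6,-9.9),
([-0.32,0.88,-0.46,1.45,0.31,1.05,0.93],[.549,.299,.163],100.6,9.9),
([-0.42,0.75,-0.31,1.77,0.51,0.58,0.7],[.549,.299,.163],100.6,-7.9)]
def Rt(phi,tilt): return R.from_euler('z',phi,degrees=True)*R.from_euler('x',180+tilt,degrees=True)
def fk(q,p,s):
    r=R.from_euler('z',s[0]*q[0]+p[0]); x=np.array([0,0,p[1]])
    r=r*R.from_euler('y',s[1]*q[1]); x=x+r.apply([p[2],0,p[3]])
    r=r*R.from_euler('z',s[2]*q[2])*R.from_euler('y',s[3]*q[3]); x=x+r.apply([p[4],0,p[5]])
    r=r*R.from_euler('z',s[4]*q[4]); 
    r=r*R.from_euler('y',s[5]*q[5]); x=x+r.apply([p[6],0,p[7]])
    r=r*R.from_euler('z',s[6]*q[6]+p[8]); return x,r
def res(p,s,reg=True):
    o=[]
    for q,x,phi,t in D:
        a,r=fk(q,p,s); o+=list(3*(a-x)); o+=list((r.inv()*Rt(phi,t)).as_rotvec())
    return np.array(o+list(.003*np.array([p[2],p[4],p[6]])))
if __name__=="__main__":
    best=[]
    for s in itertools.product([1,-1],repeat=7):
        if s[1]<0: continue
        for o in(0,np.pi):
          for o7 in (0,np.pi/2,np.pi,-np.pi/2):
            f=least_squares(res,[o,.33,0,.4,0,.4,0,.25,o7],args=(s,),max_nfev=25)
            best.append((f.cost,s,f.x))
    best.sort(key=lambda b:b[0])
    for b in best[:6]: print(b[0],b[1],b[2].round(3))
    pickle.dump(best[0],open("fk.pkl","wb"))
E
time timeout 500 python3 fit.py
```

```text
0.0006613316023102877 (-1, 1, -1, 1, -1, 1, -1) [-6.300e-02  3.330e-01  2.500e-02  5.610e-01  3.000e-03  3.240e-01
 -1.000e-03  3.110e-01 -3.201e+00]
0.0006613316023103178 (-1, 1, -1, 1, -1, 1, -1) [-6.300e-02  3.330e-01  2.500e-02  5.610e-01  3.000e-03  3.240e-01
 -1.000e-03  3.110e-01  3.082e+00]
0.0006613316023103198 (-1, 1, -1, 1, -1, 1, -1) [-6.300e-02  3.330e-01  2.500e-02  5.610e-01  3.000e-03  3.240e-01
 -1.000e-03  3.110e-01 -3.201e+00]
0.0006613316023103223 (-1, 1, -1, 1, -1, 1, -1) [-6.300e-02  3.330e-01  2.500e-02  5.610e-01  3.000e-03  3.240e-01
 -1.000e-03  3.110e-01  3.082e+00]
0.23588417437545176 (-1, 1, 1, 1, 1, 1, -1) [-0.027 -0.07   0.683  0.042 -0.367 -0.129  0.095 -0.364  2.043]
0.2358841743762634 (-1, 1, 1, 1, 1, 1, -1) [-0.027 -0.07   0.683  0.042 -0.367 -0.129  0.095 -0.364  2.043]
real	4m38.601s
user	4m36.537s
sys	0m0.196s
```

```bash
cat > ik.py <<'E'
from fit import *
b=pickle.load(open("fk.pkl","rb")); s,p=b[1],b[2]
lo=np.array([-3.01,-.46,-1.47,.13,-1,.04,-2.66]);hi=np.array([3.01,2.08,1.51,2.56,4.14,2.09,2.66])
def step(q,x,r):
    def e(q_):
        a,rr=fk(q_,p,s); return np.r_[3*(a-x),(rr.inv()*r).as_rotvec(),.01*(q_-q)]
    f=least_squares(e,np.clip(q,lo+1e-3,hi-1e-3),bounds=(lo,hi),max_nfev=40)
    return f.x,np.linalg.norm(e(f.x)[:6])
E
cat > plan.py <<'E'
from ik import *
c=np.array([.537,-.022]); q0=monitor.get_state()['joint_positions']
x0,r0=fk(q0,p,s); print(x0,monitor.get_state()['tcp_pos'])
phi0=100.7
for yaw in range(-170,190,20):
    dphi=(yaw+169.3); dphi=(dphi+180)%360-180
    u=np.array([np.cos(np.radians(yaw)),np.sin(np.radians(yaw))])
    xt=np.r_[c-.117*u,.231]
    q=q0.copy();err=0;mj=0
    for k in range(1,16):
        a=k/15; qn,e=step(q,x0*(1-a)+xt*a,Rt(phi0+a*dphi,-8*(1-a))); err=max(err,e);mj=max(mj,abs(qn-q).max()); q=qn
    qa=q;e1,m1=err,mj;err=mj=0
    for t in range(4,57,4):
        qn,e=step(q,xt,Rt(phi0+dphi,-t)); 
        if e<.01: tm=t
        err=max(err,e);mj=max(mj,abs(qn-q).max());q=qn
    print(yaw,"carry err %.3f maxstep %.2f"%(e1,m1),"tilt err %.3f step %.2f"%(err,mj),"ok to",tm,qa.round(2),q.round(2))
E
python3 plan.py
```

```text
[0.54859821 0.29929408 0.16471938] [0.5491308  0.2993781  0.16343773]
-170 carry err 0.000 maxstep 0.06 tilt err 0.002 step 1.11 ok to 56 [ 0.18  0.77 -0.51  1.47  0.41  1.01  1.32] [ 0.6   1.02 -1.15  2.35  2.6   1.05 -0.54]
-150 carry err 0.000 maxstep 0.06 tilt err 0.001 step 1.11 ok to 56 [ 0.17  0.77 -0.6   1.51  0.49  1.01  1.54] [ 0.77  1.2  -1.42  2.26  2.43  0.78  0.04]
-130 carry err 0.000 maxstep 0.08 tilt err 0.008 step 0.79 ok to 56 [ 0.18  0.77 -0.7   1.59  0.56  1.    1.74] [ 0.84  1.22 -1.43  2.14  2.05  0.41  0.67]
-110 carry err 0.000 maxstep 0.09 tilt err 0.000 step 0.07 ok to 56 [ 0.2   0.75 -0.81  1.69  0.64  0.98  1.95] [ 0.83  1.18 -1.32  2.01  0.62  0.28  2.29]
-90 carry err 0.000 maxstep 0.10 tilt err 0.000 step 0.06 ok to 56 [ 0.24  0.74 -0.91  1.81  0.71  0.96  2.16] [ 0.82  1.28 -1.44  1.85  0.45  0.71  2.64]
-70 carry err 0.000 maxstep 0.12 tilt err 0.172 step 0.07 ok to 36 [ 0.3   0.73 -1.02  1.93  0.78  0.95  2.39] [ 0.73  1.28 -1.47  1.81  0.48  0.94  2.66]
-50 carry err 0.000 maxstep 0.13 tilt err 0.371 step 0.11 ok to 12 [ 0.39  0.73 -1.14  2.03  0.8
[... 1058 characters left out ...]
 0.6   0.01  1.8  -0.01  0.75  0.21] [-0.72  0.97  0.87  1.91  0.54  0.61 -0.57]
110 carry err 0.000 maxstep 0.05 tilt err 0.000 step 0.11 ok to 56 [ 0.22  0.65 -0.1   1.68  0.08  0.82  0.43] [-0.82  1.04  1.09  2.05  0.55  0.14 -0.37]
130 carry err 0.000 maxstep 0.05 tilt err 0.008 step 0.74 ok to 56 [ 0.22  0.69 -0.21  1.58  0.17  0.89  0.66] [-0.44  0.77  0.34  2.21  2.08  0.68 -1.58]
150 carry err 0.000 maxstep 0.05 tilt err 0.004 step 1.03 ok to 56 [ 0.22  0.73 -0.31  1.5   0.25  0.95  0.88] [-0.01  0.76 -0.29  2.32  2.33  1.05 -1.39]
170 carry err 0.000 maxstep 0.05 tilt err 0.002 step 1.17 ok to 56 [ 0.2   0.76 -0.41  1.47  0.33  0.99  1.11] [ 0.33  0.86 -0.77  2.37  2.53  1.17 -1.03]
```

```bash
python3 -m jog '[[0,0,-0.01,4,0,0,0],[0,0,-0.02,4,0,0,0],[0,0,-0.02,3,0,0,0],[0,0,-0.02,0,0,0,0],[0,0,0,0,0,0,0],[0,0,0,0,0,0,0]]'; python3 -c "
from h import *
tgt([.517,-.137,.235],100.7,3)"
```

```text
t: 13.72
tcp_pos: [0.5468, 0.2985, 0.2324]
orientation: [-0.017, 0.638, 0.769, -0.021]
force: [0.7, 0.9, -6.4]
finger_gap: 0.765
t 13.72 tcp [0.5468 0.2985 0.2324] q [-0.017  0.638  0.769 -0.021] x-ang 100.6 gap 0.765 F [ 0.71  0.9  -6.36] M [-0.002 -0.206  0.012]
 j [-0.32  0.74 -0.46  1.52  0.33  1.01  0.89]
 turn [-0.07  0.05 -0.06] shift after turn [-0.4224 -0.1101  0.0032] shift before [-0.4225 -0.1097  0.0037]
```

```bash
python3 -m jog '[[-0.02,-0.005,0,0,0,0,0],[-0.038,-0.01,0,0,0,0,0],[-0.038,-0.01,0,0,0,0,0],[-0.038,-0.01,0,0,0,0,0],[-0.038,-0.01,0,0,0,0,0],[-0.038,-0.01,0,0,0,0,0],[-0.038,-0.01,0,0,0,0,0],[-0.038,-0.01,0,0,0,0,0],[-0.038,-0.01,0,0,0,0,0],[-0.038,-0.01,0,0,0,0,0],[-0.038,-0.01,0,0,0,0,0],[-0.0225,-0.005,0,0,0,0,0]]'; python3 -m jog '[[0,0,0,-3,0,0,0],[0,0,0,0,0,5,0],[0,0,0,0,0,10,0],[0,0,0,0,0,10,0],[0,0,0,0,0,10,0],[0,0,0,0,0,10,0],[0,0,0,0,0,10,0],[0,0,0,0,0,10,0],[0,0,0,0,0,10,0],[0,0,0,0,0,10,0],[0,0,0,0,0,10,0],[0,0,0,0,0,10,0]]';python3 -m jog '[[0,0,0,0,0,6,0],[0,0,0,0,0,0,0],[0,0,0,0,0,0,0],[0,0,0,0,0,0,0]]'; python3 - <<'E'
from h import *
import cv2
tgt([.517,-.137,.231],-10)
for n in("top","scene","wrist"): cv2.imwrite(f"pics/{n}5.png",cams.capture(n)[:,:,::-1])
E
```

```text
t: 15.22
tcp_pos: [0.5152, -0.1406, 0.2383]
orientation: [-0.017, 0.64, 0.768, -0.022]
force: [-0.2, -0.6, -4.0]
finger_gap: 0.765
t: 16.73
tcp_pos: [0.5157, -0.1371, 0.2385]
orientation: [-0.0, 0.999, -0.041, -0.001]
force: [-0.1, 0.4, -5.4]
finger_gap: 0.764
t: 17.23
tcp_pos: [0.517, -0.1366, 0.2389]
orientation: [-0.0, 0.996, -0.09, -0.0]
force: [1.1, 2.4, -6.2]
finger_gap: 0.757
t 17.23 tcp [ 0.517  -0.1366  0.2389] q [-0.     0.996 -0.09  -0.   ] x-ang -10.3 gap 0.757 F [ 1.13  2.39 -6.21] M [-1.523  0.257 -0.011]
 j [ 0.13  0.57  0.07  1.85 -0.06  0.73  0.05]
 turn [-0.01  0.03 -0.33] shift after turn [0.     0.0004 0.0079] shift before [0.     0.0004 0.0079]
```

View pics/top5.png

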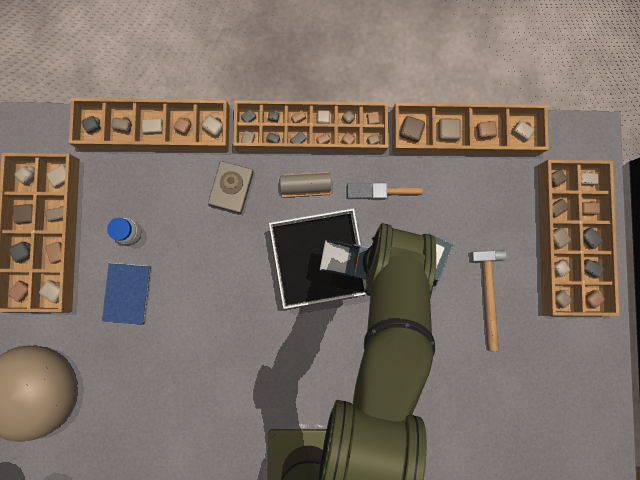

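View pics/wrist5.png

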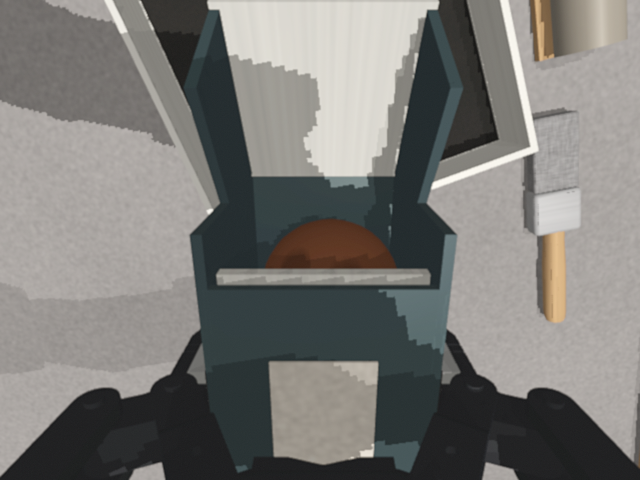

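```bash
python3 -m jog '[[0,0,0.004,-5,0,0,0],[0,0,0.004,-5,0,0,0],[0,0,0,-5,0,0,0],[0,0,0,-5,0,0,0],[0,0,0,-4,0,0,0],[0,0,0,-4,0,0,0],[0,0,0,0,0,0,0],[0,0,0,0,0,0,0],[0,0,0,0,0,0,0],[0,0,0,0,0,0,0]]'; python3 - <<'E'
from h import *
import cv2
tgt([.517,-.137,.231],-10,-28)
for n in("top","wrist"): cv2.imwrite(f"pics/{n}6.png",cams.capture(n)[:,:,::-1])
cv2.imwrite("pics/both6.png",cv2.hconcat([cv2.imread("pics/top6.png")[180:340,250:460].repeat(2,0).repeat(2,1),cv2.resize(cv2.imread("pics/wrist6.png"),(380,320))]))
E
```

```text
t: 18.62
tcp_pos: [0.5172, -0.1375, 0.2313]
orientation: [0.241, 0.966, -0.089, -0.022]
force: [-1.2, -0.6, -5.8]
finger_gap: 0.763
t 18.62 tcp [ 0.5172 -0.1375  0.2313] q [ 0.241  0.966 -0.089 -0.022] x-ang -10.5 gap 0.763 F [-1.22 -0.56 -5.77] M [ 0.931 -0.158 -0.041]
 j [-0.38  0.7   0.46  1.88  0.28  0.73 -0.4 ]
 turn [-0.05  0.18 -0.42] shift after turn [-0.0003 -0.0006  0.0001] shift before [-0.0003 -0.0006  0.0001]
```

View pics/both6.png

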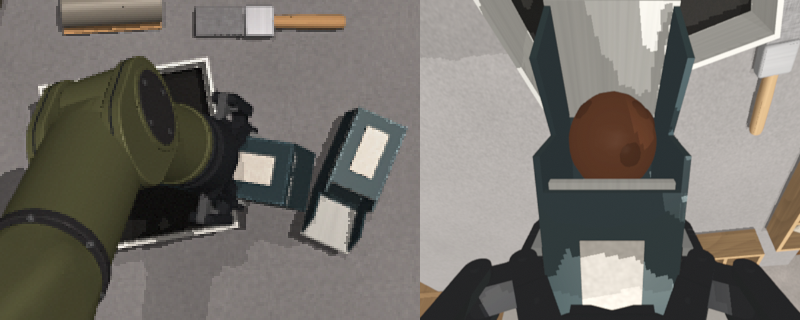

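```bash
python3 -m jog '[[0,0,0,-3,0,0,0],[0,0,0,-3,0,0,0],[0,0,0,-3,0,0,0],[0,0,0,-3,0,0,0],[0,0,0,-3,0,0,0],[0,0,0,-3,0,0,0],[0,0,0,-2,0,0,0],[0,0,0,0,0,0,0],[0,0,0,0,0,0,0],[0,0,0,0,0,0,0],[0,0,0,0,0,0,0],[0,0,0,0,0,0,0]]'; python3 - <<'E'
from h import *
import cv2
tgt([.517,-.137,.231],-10,-48)
for n in("scene","wrist"): cv2.imwrite(f"pics/{n}7.png",cams.capture(n)[:,:,::-1])
cv2.imwrite("pics/both7.png",cv2.hconcat([cv2.imread("pics/scene7.png")[120:320,180:410].repeat(2,0).repeat(2,1),cv2.resize(cv2.imread("pics/wrist7.png"),(340,400))]))
E
```

```text
t: 20.23
tcp_pos: [0.5173, -0.137, 0.2312]
orientation: [0.405, 0.91, -0.083, -0.037]
force: [0.6, 0.7, -2.4]
finger_gap: 0.764
t 20.23 tcp [ 0.5173 -0.137   0.2312] q [ 0.405  0.91  -0.083 -0.037] x-ang -10.4 gap 0.764 F [ 0.6   0.68 -2.37] M [ 1.123 -0.215  0.01 ]
 j [-0.61  0.89  0.65  1.86  0.42  0.82 -0.62]
 turn [-0.02  0.28 -0.28] shift after turn [-0.0003 -0.0001  0.0002] shift before [-0.0003 -0.0001  0.0002]
```

View pics/both7.png

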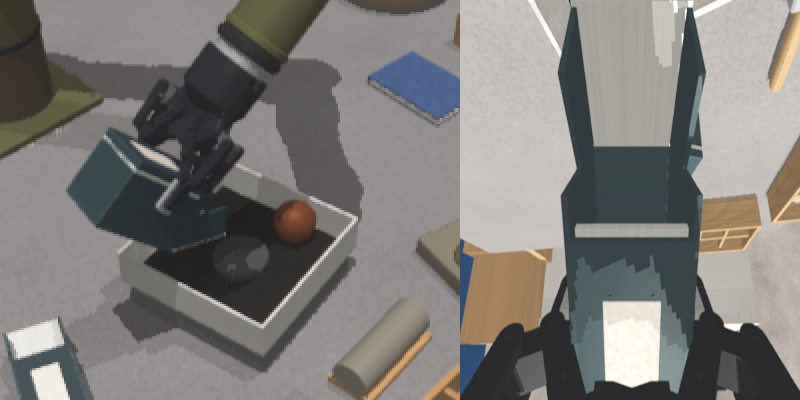

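```bash
python3 -m jog '[[0,0,0,8,0,0,0],[0,0,0,8,0,0,0],[0,0,0,8,0,0,0],[0,0,0,8,0,0,0],[0,0,0,8,0,0,0],[0,0,0,8,0,0,0],[0,0,0,0,0,0,0],[0,0,0,0,0,0,0]]';python3 -m jog '[[0,0,0,0,0,-10,0],[0,0,0,0,0,-10,0],[0,0,0,0,0,-10,0],[0,0,0,0,0,-10,0],[0,0,0,0,0,-10,0],[0,0,0,0,0,-10,0],[0,0,0,0,0,-10,0],[0,0,0,0,0,-10,0],[0,0,0,0,0,-10,0],[0,0,0,0,0,-10,0],[0,0,0,0,0,-10,0],[0,0,0,0,0,0,0]]';python3 - <<'E'
from h import *
import cv2
tgt([.5498,.3002,.165],100.7)
for n in("top","wrist"): cv2.imwrite(f"pics/{n}8.png",cams.capture(n)[:,:,::-1])
E
```

```text
t: 21.32
tcp_pos: [0.5168, -0.1366, 0.2307]
orientation: [0.0, 0.996, -0.09, -0.001]
force: [0.0, 0.8, -3.0]
finger_gap: 0.762
t: 22.82
tcp_pos: [0.5175, -0.1349, 0.2304]
orientation: [-0.0, 0.645, 0.765, -0.0]
force: [-0.2, 0.3, -2.7]
finger_gap: 0.763
t 22.82 tcp [ 0.5175 -0.1349  0.2304] q [-0.     0.645  0.765 -0.   ] x-ang 99.7 gap 0.763 F [-0.19  0.25 -2.66] M [ 0.013  0.01  -0.024]
 j [ 0.48  0.62 -0.51  1.84  0.41  0.79  1.5 ]
 turn [-0.07 -0.01 -0.96] shift after turn [0.4215 0.1125 0.0654] shift before [0.4234 0.1055 0.0654]
```

View pics/wrist8.png

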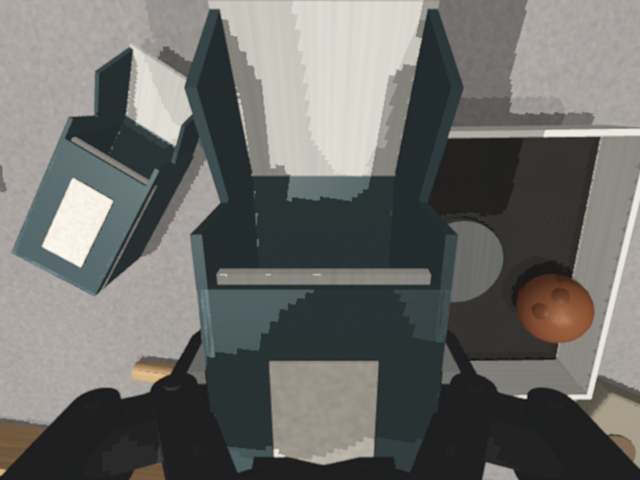

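View pics/top8.png

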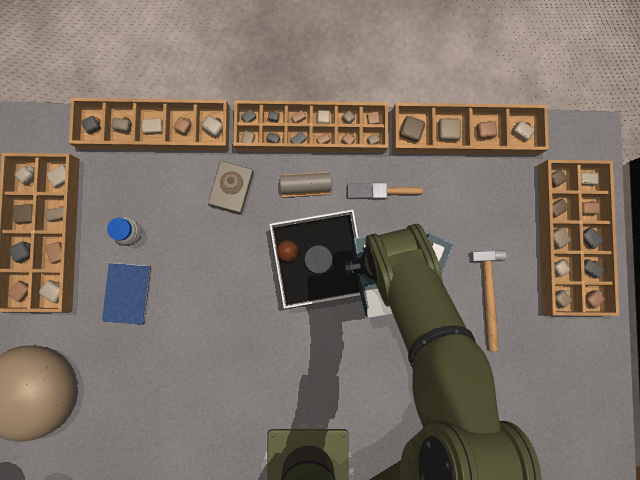

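```bash
python3 -m jog '[[0.02,0.005,0,0,0,0,0],[0.038,0.0095,0,0,0,0,0],[0.038,0.0095,0,0,0,0,0],[0.038,0.0095,0,0,0,0,0],[0.038,0.0095,0,0,0,0,0],[0.038,0.0095,0,0,0,0,0],[0.038,0.0095,0,0,0,0,0],[0.038,0.0095,0,0,0,0,0],[0.038,0.0095,0,0,0,0,0],[0.038,0.0095,0,0,0,0,0],[0.038,0.0095,0,0,0,0,0],[0.0235,0.005,0,0,0,0,0]]';python3 -m jog '[[0,0,0.02,0,0,-1,0],[0,0,0.04,0,0,0,0],[0,0,0.04,0,0,0,0],[0,0,0.04,0,0,0,0],[0,0,0.025,0,0,0,0],[0,0,0,0,0,0,0],[0,0,0,0,0,0,0],[0,0,0,0,0,0,0]]';python3 - <<'E'
from h import *
tgt([.5498,.3002,.0455],100.7)
E
```

```text
t: 24.42
tcp_pos: [0.549, 0.3017, 0.2309]
orientation: [-0.0, 0.645, 0.764, 0.0]
force: [-0.9, 0.3, -2.0]
finger_gap: 0.763
t: 25.42
tcp_pos: [0.5509, 0.2991, 0.0676]
orientation: [0.0, 0.639, 0.769, 0.001]
force: [0.5, 1.1, -1.8]
finger_gap: 0.764
t 25.43 tcp [0.5509 0.2991 0.0676] q [0.    0.639 0.769 0.001] x-ang 100.6 gap 0.764 F [ 0.53  1.1  -1.8 ] M [ 0.016 -0.008  0.011]
 j [-0.38  0.94 -0.35  1.67  0.5   0.62  0.74]
 turn [ 0.16 -0.06 -0.09] shift after turn [ 0.0013 -0.0009  0.0221] shift before [ 0.0013 -0.0009  0.0221]
```

```bash
python3 -m jog '[[0,-0.003,0.01,0,0,0,0],[0,0,0.006,0,0,0,0],[0,0,0.003,0,0,0,0],[0,0,0.001,0,0,0,0],[0,0,0,0,0,0,0]]';python3 -m jog '[[0,0,0.001,0,0,0,0],[0,0,0,0,0,0,0]]'; python3 -m jog '[[0,0,0.001,0,0,0,0],[0,0,0,0,0,0,0]]'; python3 r.py
```

```text
t: 26.05
tcp_pos: [0.5471, 0.2978, 0.046]
orientation: [-0.0, 0.639, 0.77, 0.0]
force: [-0.0, -0.6, -2.1]
finger_gap: 0.762
t: 26.3
tcp_pos: [0.5471, 0.2978, 0.0451]
orientation: [0.0, 0.639, 0.77, 0.0]
force: [0.8, -0.2, -2.2]
finger_gap: 0.764
t: 26.55
tcp_pos: [0.5471, 0.2978, 0.0445]
orientation: [0.0, 0.639, 0.77, 0.0]
force: [-1.3, -0.3, 1.5]
finger_gap: 0.764
t 26.55 [0.547 0.298 0.044] tool z world [ 0.  0. -1.] F tool [-0.06 -1.3  -1.46] M tool [ 0.103 -0.085 -0.003] F [-1.26 -0.3   1.46] j [-0.39  0.97 -0.33  1.69  0.52  0.57  0.73]
```

Touching the table, so I release and retreat.

```bash
python3 -m jog '[[0,0,0,0,0,0,0.9],[0,0,0,0,0,0,1],[0,0,0,0,0,0,1],[0,0,0,0,0,0,1],[0,0,0,0,0,0,1],[0,0,0,0,0,0,1]]';python3 -m jog '[[0,0,-0.01,0,0,0,1],[0,0,-0.02,0,0,0,1],[0,0,-0.04,0,0,0,1],[0,0,-0.05,0,0,0,1],[0,0,-0.05,0,0,0,1],[0,0,-0.03,0,0,0,1],[0,0,0,0,0,0,1],[0,0,0,0,0,0,1],[0,0,0,0,0,0,1]]'; python3 - <<'E'
from h import *
import cv2
tgt([.549,.299,.2],100.7)
for n in("top","wrist","scene"): cv2.imwrite(f"pics/{n}9.png",cams.capture(n)[:,:,::-1])
E
```

```text
t: 27.3
tcp_pos: [0.5471, 0.2978, 0.044]
orientation: [-0.0, 0.639, 0.77, 0.0]
force: [-0.2, 0.2, -0.3]
finger_gap: 1.005
t: 28.42
tcp_pos: [0.5464, 0.2972, 0.243]
orientation: [-0.0, 0.639, 0.77, -0.001]
force: [-0.3, 0.2, -0.6]
finger_gap: 0.999
t 28.43 tcp [0.5464 0.2972 0.243 ] q [-0.     0.639  0.77  -0.001] x-ang 100.6 gap 0.999 F [-0.29  0.19 -0.61] M [-0.009 -0.011  0.022]
 j [-0.32  0.71 -0.47  1.56  0.37  0.96  0.86]
 turn [-0.12  0.05 -0.06] shift after turn [0.0013 0.0029 0.043 ] shift before [0.0013 0.003  0.043 ]
```

View pics/scene9.png

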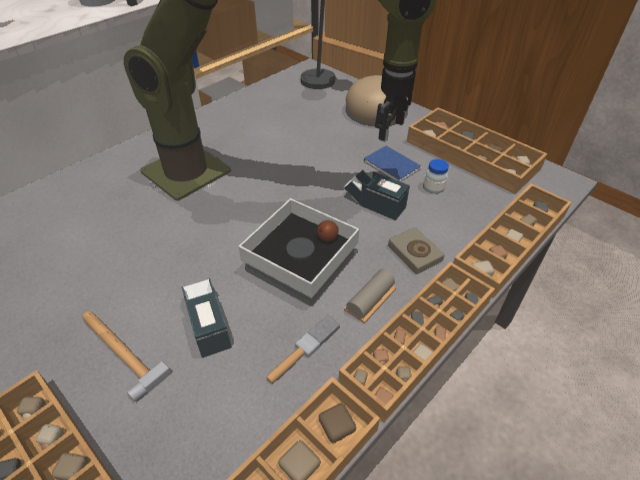

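View pics/wrist9.png

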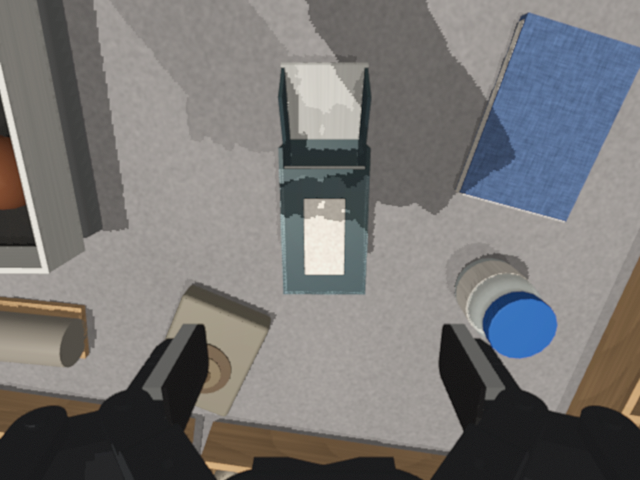

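View pics/top9.png

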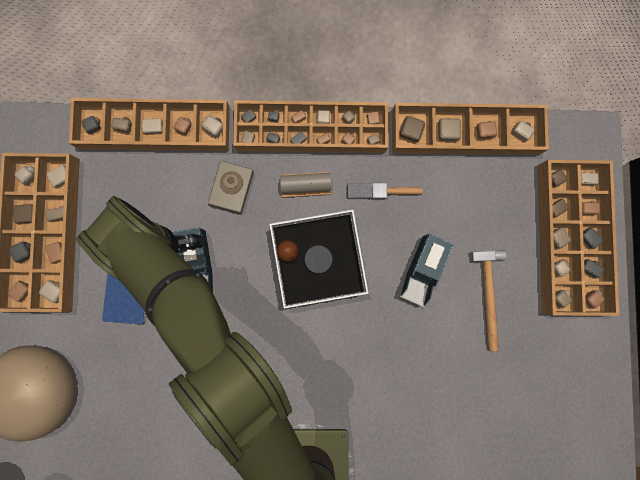

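```bash
python3 -m jog '[[0,0,0,0,0,0,1],[0,0,0,0,0,0,1]]'; python3 -c "
from rig import job
print(job.job_done())"
```

```text
t: 28.82
tcp_pos: [0.547, 0.2977, 0.2438]
orientation: [-0.0, 0.639, 0.77, -0.0]
force: [-0.2, 0.3, -0.6]
finger_gap: 0.999
the job is handed in; nothing more can be done
None
```

The nodule is in the scale pan, and the tin that held it is back upright where it stood. I handed the job in at 28.8 s.

- **Which tin:** I lifted and tilted only the left tin. What rolled inside it gave strong moment swings of over 1 N m. In the wrist picture it measured about 145 px, which is the 54 mm size; a 40 mm pebble would be about 100 px. The total weight (about 0.6 kg) could not have settled it. The wrist readings during tilting were noisy, so the picture was the clearer evidence.
- **Pouring:** The tin went over the pan and was tipped to 48°. The lip was about 35 mm above the rim by my calculation, not a direct measurement.
- **What came out:** The load on the wrist fell from about 6.1 N to 2.6 N, which matches the 0.36 kg nodule.
- **Last pictures:** The nodule rests in the pan. The left tin looks upright and should be within about 5 mm of its old spot by arm position. It slid about 3 mm in the grip, and I corrected for that when setting it down. The right tin and the other objects look unmoved, and the gripper is open and clear.

I did not measure how far the pan sank. None of the checks failed or disagreed.

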